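# Rehang the lift-off door of a terminal enclosure

### The job

The door of the small terminal enclosure is parked in the wooden stand: lift it out, hang it back on the enclosure by lowering both of its knuckles together onto the two upright hinge pins until they sit fully down, and then swing the door shut against its rubber stops. The hinge strip is clamped somewhere along its slots, so find the pins gently by feel and never force or ram the door. Leave the other things on the desk where they are.

Things in the scene. Friction and masses are not known exactly. Their poses are not given: they have to be found in the camera images.
- enclosure: Grey metal terminal box fixed on the desk, 70 deep (x) x 130 wide (y) x 190 high mm, the lowest 30 a dark plinth. Origin: centre of its underside; -x is the open front (plane x = -35 mm). On the front's -y margin a steel strip, clamped in level slots, has two lugs, one above the other, each with an upright pin; both pins share one vertical axis 12 mm before the front plane. It holds firm.
- lower_nominal (a point): Fixed on the enclosure (x -47, y -71, z 65 mm; axes as it): the lower pin's foot (lug top, the seat) if the strip sat mid-slot. The real pins, not measured but seen and felt, lie up to 11 mm either way from here along the enclosure's y only. Pins: 8 mm diameter, 18 mm high, top 2 mm tapering to 6.8 mm; tips 83 and 155 mm above the desk. Lugs 16 wide, 6 thick.
- upper_nominal (a point): The same for the upper pin's foot, 72 mm above (enclosure frame x -47, y -71, z 137 mm). The pins being coaxial, the lower knuckle cannot come down past the upper pin: bring the door in from the front, standing open, with the knuckles some 5 mm above the pin tips, then lower it 18 mm past the tips onto the lugs.
- stop_low (a point): Tip of the lower of two rubber stops that meet the shut door, 6 mm proud of the front plane (enclosure frame x -41, y 34, z 60 mm); the other is 100 mm above it. Axes as the enclosure.
- leaf: The door: flat grey leaf 110 wide (x) x 12 thick (y) x 130 high (z) mm, 0.17 to 0.34 kg; grip the plain top edge across the 12 mm. Origin: centre of its underside; +x to the hinge edge. Starts upright in the stand, underside 10 mm above the desk, lower 29 mm between cheeks. Open square to the front its x is the enclosure's +x; shut, its x is the enclosure's -y. Hung, its underside is at 45 mm.
- knuckle_low (a point): Centre of the lower knuckle's bore at its underside (leaf frame x 66, y 0, z 20 mm; axes as the leaf). Knuckles: steel rings on the leaf's +x edge, 18 mm outside, 10.6 mm bore right through, 16 mm tall, turning freely on the pins. Shutting, the free edge swings a quarter turn from the robot's side to the enclosure's +y side.
- knuckle_high (a point): Centre of the upper knuckle's bore at its underside (leaf frame x 66, y 0, z 92 mm); axes as the leaf.
- free_edge (a point): Middle of the leaf's free (unhinged) edge: leaf frame x -55, y 0, z 65 mm. With the door shut on its stops it lies 12 mm in front of the enclosure's front plane (enclosure frame x = -47 mm).
- stand: Low wooden stand fixed on the desk: base 100 x 52 x 10 mm with two pairs of cheeks up to 39 mm high, leaving a slot 13.6 mm wide along its x axis. Origin: centre of its underside.
- mug: White mug, 95 mm high; leave alone. Origin: on its underside.
- jar: Jar with a green cap, 70 mm across, 67 mm high; leave alone. Origin: centre of its underside.
- attenuator: Grey die-cast metal instrument block with connectors, 110 x 52 x 41 mm; leave alone. Origin: centre of its underside.
Mind the look-alikes: they are no part of the job. There is more than one size of the enclosure; the job needs the larger.

How it is judged (in metres and radians):
On the way, in this order (a step that is already met when the one before it is completed fails the run):
1. the leaf is lifted clear out of the stand (height (world z) of leaf above 0.042 m), for 0.1 s.
2. both knuckles sit fully down on their pins (x of knuckle_low in the frame of enclosure between -0.05 and -0.044 m and y of knuckle_low in the frame of enclosure between -0.085 and -0.057 m and z of knuckle_low in the frame of enclosure between 0.062 and 0.068 m and x of knuckle_high in the frame of enclosure between -0.05 and -0.044 m and y of knuckle_high in the frame of enclosure between -0.085 and -0.057 m and z of knuckle_high in the frame of enclosure between 0.134 and 0.14 m), for 0.2 s.
At the end, for the whole second after the job is handed in: Both knuckles on their pins: undersides within 3 mm of the lug tops and within 3 mm of the pin line (12 mm before the front plane); leaf upright within 0.08 rad, borne by the enclosure, free edge shut to within 10 mm, released and at rest (all of step 2 and x of free_edge in the frame of enclosure above -0.057 m and y of free_edge in the frame of enclosure above 0 m and angle between leaf's own z axis and vertical below 0.08 rad and contact force between leaf and enclosure above 0.5 N and linear speed of leaf below 0.02 m/s and angular speed of leaf below 0.1 rad/s); the robot touches nothing.
It fails at once if the door is forced: more than 30 N between door and enclosure or its hinge (contact force between leaf and enclosure above 30 N).
It fails at once if another thing on the desk is moved by more than 30 mm (distance of any of mug, jar, attenuator from where it was at the start of the episode above 0.03 m).
It also fails if it takes over 72 s, if anything falls off the work surface, if the arm or the gripper's body presses on something with over 40 N, if the wrist force passes 120 N, or if a joint passes its speed limit or range.

### The arm

A 6-joint arm with a two-finger parallel gripper is mounted at the origin on a cart in front of the work surface, level with it; the furniture and walls round the work are solid. World frame = base frame: x ahead of the robot, y to its left, z up, the work surface at z = 0. Lengths are in m, angles in degrees, forces in N, time in s.
With the tool pointing down it reaches from about 0.3 to 0.75 m from the base axis. Payload 8.5 kg.
Tool frame: the origin (TCP) lies between the finger pads; the fingertips stand 19 mm ahead of it and the grasp point (between the pads) is the TCP; z points along the fingers, y is the direction in which the jaws open and shut (so a half turn about z gives the same grasp; the last joint's range is limited). The gripper opens to 85 mm and grips with 20 to 120 N. Pads are 22 mm wide; open, the fingers measure 114 mm over their backs; the gripper's body (76 mm by 85 mm) begins 54 mm behind the grasp point. The pads swing forward as they close: fully open they stand 13 mm farther back than shut.
Start: joints at [-80.289, 21.807, 74.336, -0, 83.858, -12.336], TCP at [0.206, -0.51, 0.25] pointing down, gripper open.
Joint ranges: [-178.18, 178.18], [-50.72, 133.34], [12.68, 142.11], [-81.47, 261.47], [9.98, 163.14], [-165.26, 165.26]. Speed limits (degrees/s): [136.94, 136.94, 180, 180, 180, 180].

### API

Orientations are given as a 3x3 rotation matrix whose columns are the frame's x, y, z axes.
In Python, from rig import env gives the robot as it stands.
- The arm moves only by the shell command python3 -m pendant 'ROWS' [OPENING] [FORCE]. ROWS is JSON, a list of rows, each a list of 2 entries, a list of its own where there are three numbers: the shift along the tool's x, y, z scaled (see below), then the turn, a rotation vector about the tool's x, y, z scaled (see below). A call has 1 to 20 rows; each row shifts and turns the commanded pose from where the row before left it, along the tool's axes as they then stand; what a row does not reach is not made up. The controller multiplies each number of a shift by 0.1 m and each number of a turn by pi/2 rad. A row lasts 1/8 s, in which the tool goes at most 62.5 mm and 10.7 degrees, less where a joint would pass 70% of its speed; a pose out of reach is approached as far as the arm can. A call with a number of a shift or a turn outside -1 to 1 is refused whole. A call with a gripper value outside its range is refused whole. OPENING is the gripper command: -1 is shut, 1 is fully open, values between are in proportion, set as the call begins (- or left out, the last holds). The fingers move at their own pace and stop on an object; FORCE is the grip in N (left out, the last holds). Time passes only in rows, so rows that do not move let the fingers close. It gives the time, the measured TCP pose, the force and the opening at its end, in the units of the state.
- env.observe(): the state, without advancing time (a new reading comes with each control period).
- env.get_image(name): name is "scene" or "top" or "wrist"; returns a dict with "image" (480x640x3 uint8, red, green, blue), "K" (3x3 intrinsics, pixels), "distortion" ([k1, k2, p1, p2, k3] as OpenCV has them; the pictures are not rectified), "R" (3x3) and "t" (3): a world point X has camera coordinates R X + t. Camera axes: x right, y down, z forward; pixel columns grow to the right and rows downward; lengths in m; the calibration is good to about 2 mm. A picture is of the moment at which its call begins. There is no depth.
- env.close_job(): hands the job in, once; it reports no verdict.
The state is a dict: "time_s": time; "q": joint angles; "qvel": joint speeds; "joint_efforts": joint torques, N m; "position": TCP position; "tool_rot": TCP orientation; "ft_force": force on the tool from outside, world axes, zero at the start; "wrist_torque": the same for the moment, N m; "grip_width": finger opening in m.
Only numpy, scipy, OpenCV 4.12 (cv2) and the standard library are available. Lean on these libraries where they do the work, as an engineer would, in place of code of your own. Each camera call takes 0.05 s, during which the arm holds its last target.

## Working session

There is one attempt and no reset: what is moved stays moved. The work goes in short steps, Python scripts to look and compute and a shell command to move; the robot and the scene stay as the last step left them, time stands still between calls to the robot, and variables do not carry over. Pictures are saved under pics/ and viewed, and the job is handed in when it is done.

```bash
ls; mkdir -p pics; python3 - <<'E'
from rig import env
import cv2
o=env.observe();print(o)
for n in("scene","top","wrist"):
    d=env.get_image(n);cv2.imwrite(f"pics/{n}0.png",d["image"][:,:,::-1]);print(n,d["K"],d["distortion"],d["R"],d["t"])
E
```

```text
pics
{'time_s': 0.0, 'q': array([-8.02875123e+01,  2.18425086e+01,  7.43855706e+01, -7.73993995e-04,
        8.38584532e+01, -1.23351839e+01]), 'qvel': array([ 0.01785755, -0.03043692,  0.0730421 ,  0.01283085,  0.05721789,
        0.03688212]), 'joint_efforts': array([ 1.93846638e-03, -4.48464882e+01, -2.31279320e+01, -6.93859101e-05,
        4.69363615e-03,  9.61460245e-06]), 'position': array([ 0.20641137, -0.50950727,  0.24969272]), 'tool_rot': array([[ 9.26871346e-01,  3.75379056e-01, -2.68028440e-04],
       [ 3.75379024e-01, -9.26870206e-01,  1.48636185e-03],
       [ 3.09521533e-04, -1.47827847e-03, -9.99998859e-01]]), 'ft_force': array([0.24712453, 0.65327671, 0.89516754]), 'wrist_torque': array([0.03468599, 0.06536672, 0.01579497]), 'grip_width': 0.08556456021400854}
scene [[565.25127298   0.         318.41643021]
 [  0.         565.25127298 240.48957347]
 [  0.           0.           1.        ]] [-0.01509318  0.          0.          0.          0.        ] [[ 0.99817429  0.06031191  0.00324992]
 [ 0.0353771  -0.54019141 -0.84079825]
 [-0.04895457  0.83937817 -0.54133884]] [-0.5421617   0.12534266  1.2314746 ]
top [[473.8497318    0.         317.25091331]
 [  0.         473.8497318  239.65381632]
 [  0.           0.           1.        ]] [0.02925922 0.         0.         0.         0.        ] [[ 0.0052997  -0.99974483  0.02195889]
 [-0.99203291 -0.00802027 -0.1257234 ]
 [ 0.12586744 -0.02111765 -0.99182228]] [0.04731817 0.53603361 1.11467402]
wrist [[357.9253735    0.         318.48529974]
 [  0.         357.9253735  234.04081734]
 [  0.           0.           1.        ]] [-0.03802347  0.          0.          0.          0.        ] [[ 0.3759199  -0.92665015 -0.00193094]
 [-0.89346072 -0.36300688  0.26448809]
 [-0.24578887 -0.09770111 -0.96438702]] [-0.55034186 -0.03413565  0.37904336]
```

View pics/scene0.png

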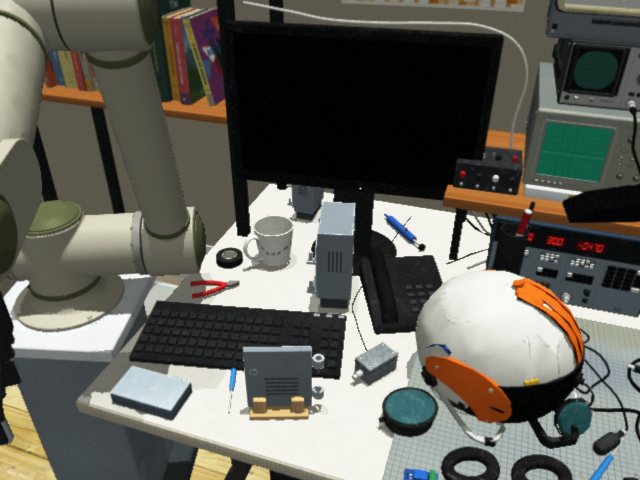

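View pics/top0.png

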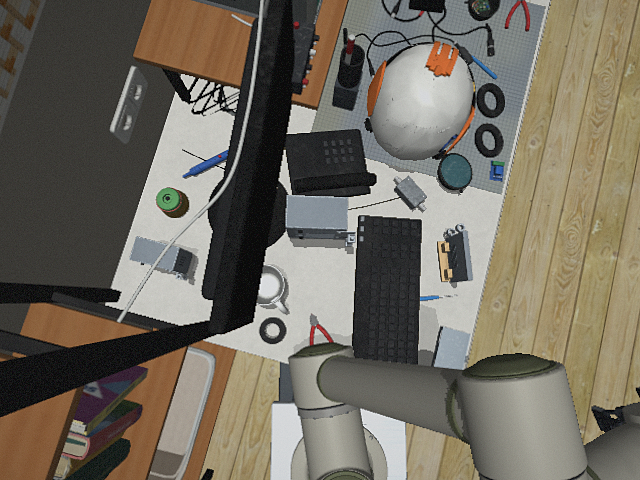

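View pics/wrist0.png

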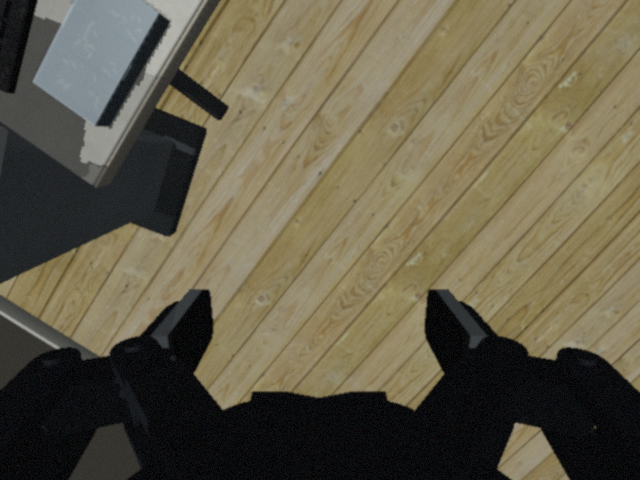

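```bash
cat > h.py <<'E'
from rig import env
import cv2,numpy as np
def crop(img,x0,y0,x1,y1,s): return cv2.resize(img[y0:y1,x0:x1],None,fx=s,fy=s,interpolation=cv2.INTER_CUBIC)
def ray(d,u,v):
    p=cv2.undistortPoints(np.array([[[u,v]]],float),d["K"],np.array(d["distortion"]))[0,0]
    R=np.array(d["R"]);t=np.array(d["t"]); return -R.T@t, R.T@np.array([p[0],p[1],1])
def onz(d,u,v,z):
    c,r=ray(d,u,v); return c+r*(z-c[2])/r[2]
def tri(d1,a,d2,b):
    c1,r1=ray(d1,*a);c2,r2=ray(d2,*b)
    s=np.linalg.lstsq(np.c_[r1,-r2],c2-c1,rcond=None)[0]
    p,q=c1+s[0]*r1,c2+s[1]*r2
    return (p+q)/2,np.linalg.norm(p-q)
def proj(d,X):
    X=np.atleast_2d(X).astype(float)
    return cv2.projectPoints(X,cv2.Rodrigues(np.array(d["R"]))[0],np.array(d["t"]),d["K"],np.array(d["distortion"]))[0][:,0]
E
python3 - <<'E'
import cv2
from h import crop
s=cv2.imread("pics/scene0.png");t=cv2.imread("pics/top0.png")
cv2.imwrite("pics/c1.png",crop(s,270,170,370,320,4))
cv2.imwrite("pics/c2.png",crop(s,230,335,340,425,6))
cv2.imwrite("pics/c3.png",crop(t,275,180,365,260,7))
cv2.imwrite("pics/c4.png",crop(t,420,215,480,295,7))
E
```

```text
(no output)
```

View pics/c1.png

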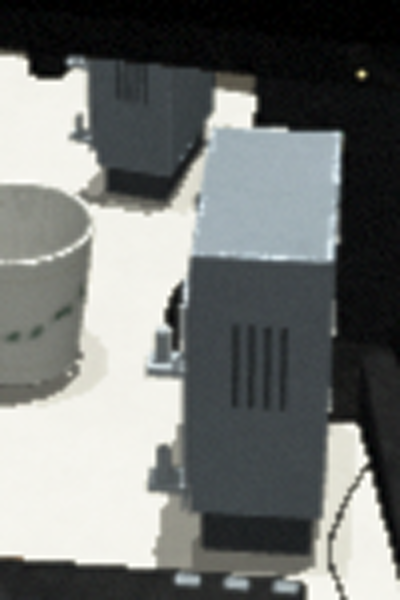

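View pics/c2.png

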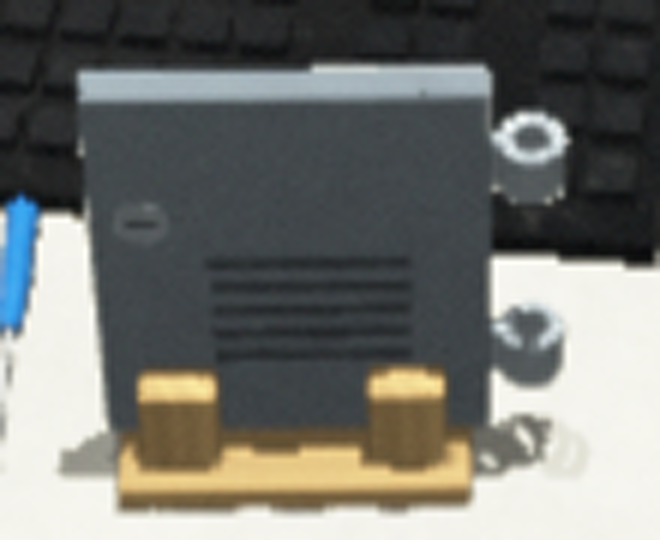

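View pics/c3.png

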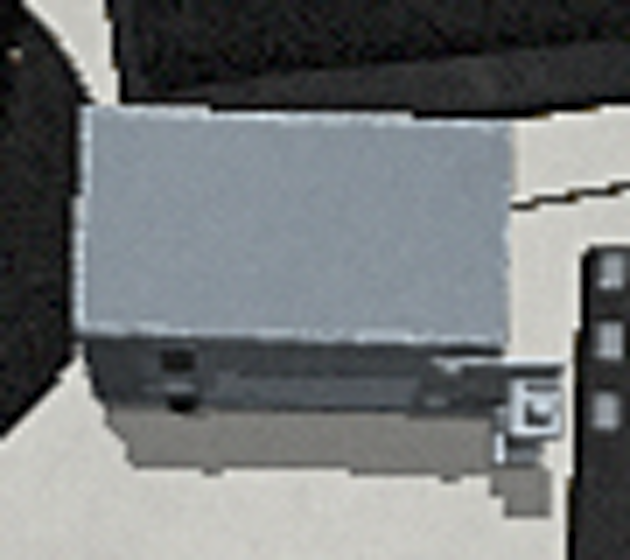

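View pics/c4.png

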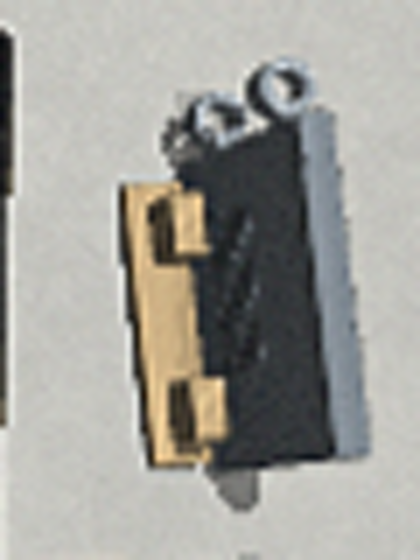

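```bash
cat > m1.py <<'E'
from h import *
T=env.get_image("top");S=env.get_image("scene")
def t7(x,y,o): return (o[0]+(x+.5)/7-.5,o[1]+(y+.5)/7-.5)
print("enc top")
P=[onz(T,*t7(*c,(275,180)),.19) for c in[(80,105),(512,122),(507,343),(78,330)]]
for p in P: print(p.round(4))
print([np.linalg.norm(P[i]-P[(i+1)%4]).round(4) for i in range(4)], np.mean(P,0))
def s(x,y,o,k): return (o[0]+(x+.5)/k-.5,o[1]+(y+.5)/k-.5)
print("enc scene")
P=[onz(S,*s(*c,(270,170),4),.19) for c in[(208,130),(340,132),(334,260),(190,255)]]
for p in P: print(p.round(4))
print([np.linalg.norm(P[i]-P[(i+1)%4]).round(4) for i in range(4)], np.mean(P,0))
print("leaf scene")
P=[onz(S,*s(*c,(230,335),6),.14) for c in[(78,72),(488,65),(490,98),(80,102)]]
for p in P: print(p.round(4))
print(np.mean(P,0))
print("leaf top")
P=[onz(T,*t7(*c,(420,215)),.14) for c in[(300,110),(333,113),(370,455),(335,460)]]
for p in P: print(p.round(4))
print(np.mean(P,0))
print("knuckle hi tri", tri(S,s(530,136,(230,335),6),T,t7(282,87,(420,215))))
print("knuckle lo tri", tri(S,s(528,326,(230,335),6),T,t7(218,120,(420,215))))
print("pin hi tri", tri(S,s(164,333,(270,170),4),T,t7(537,408,(275,180))), onz(S,*s(164,333,(270,170),4),.155))
print("pin lo", onz(S,*s(164,447,(270,170),4),.083))
E
python3 m1.py
```

```text
enc top
[0.6112 0.1207 0.19  ]
[ 0.6073 -0.0097  0.19  ]
[ 0.5398 -0.0081  0.19  ]
[0.5426 0.1204 0.19  ]
[np.float64(0.1305), np.float64(0.0676), np.float64(0.1285), np.float64(0.0686)] [0.57521615 0.05582983 0.19      ]
enc scene
[0.5419 0.1233 0.19  ]
[0.6122 0.1257 0.19  ]
[ 0.6102 -0.0027  0.19  ]
[ 0.5402 -0.0027  0.19  ]
[np.float64(0.0703), np.float64(0.1284), np.float64(0.07), np.float64(0.126)] [0.57612527 0.06091238 0.19      ]
leaf scene
[ 0.4373 -0.2722  0.14  ]
[ 0.5465 -0.2625  0.14  ]
[ 0.5479 -0.275   0.14  ]
[ 0.4398 -0.2834  0.14  ]
[ 0.49286703 -0.27327261  0.14      ]
leaf top
[ 0.5456 -0.2676  0.14  ]
[ 0.5448 -0.278   0.14  ]
[ 0.4371 -0.2858  0.14  ]
[ 0.4355 -0.2748  0.14  ]
[ 0.49076235 -0.27657971  0.14      ]
knuckle hi tri (array([ 0.55710659, -0.26852221,  0.12022678]), np.float64(0.0021574862863145837))
knuckle lo tri (array([ 0.55678985, -0.26970654,  0.04802373]), np.float64(0.00220954806738346))
pin hi tri (array([ 0.52669897, -0.02001997,  0.15497482]), np.float64(0.003832794748359959)) [ 0.52855895 -0.01944245  0.155     ]
pin lo [ 0.52801901 -0.01618441  0.083     ]
```

```bash
cat > m2.py <<'E'
from h import *
T=env.get_image("top");S=env.get_image("scene")
print("mug scene",[onz(S,*p,.095).round(3) for p in[(253,228),(293,228),(273,219),(273,240),(245,245)]])
print("mug top",[onz(T,*p,.095).round(3) for p in[(258,284),(286,284),(270,265),(270,305),(284,310)]])
for a,b in [((226,25),(252,325)),((226,25),(212,325)),((245,235),(207,298)),((232,178),(207,298)),((502,38),(290,0))]: print("mon",a,b,tri(S,a,T,b))
E
python3 m2.py
python3 - <<'E'
import cv2
from h import crop
s=cv2.imread("pics/scene0.png");t=cv2.imread("pics/top0.png")
cv2.imwrite("pics/c5.png",crop(t,190,190,350,350,4))
cv2.imwrite("pics/c6.png",crop(s,200,10,360,280,2))
E
```

```text
mug scene [array([0.383, 0.162, 0.095]), array([0.474, 0.168, 0.095]), array([0.423, 0.206, 0.095]), array([0.435, 0.115, 0.095]), array([0.376, 0.091, 0.095])]
mug top [array([0.426, 0.185, 0.095]), array([0.426, 0.122, 0.095]), array([0.469, 0.159, 0.095]), array([0.379, 0.158, 0.095]), array([0.368, 0.126, 0.095])]
mon (226, 25) (252, 325) (array([0.35982948, 0.14637007, 0.54397858]), np.float64(0.003053900221791642))
mon (226, 25) (212, 325) (array([0.35384974, 0.19907388, 0.53292076]), np.float64(0.007739623301008856))
mon (245, 235) (207, 298) (array([ 0.36324607,  0.31317621, -0.01439132]), np.float64(0.06430715762529934))
mon (232, 178) (207, 298) (array([0.35729669, 0.27257148, 0.17247676]), np.float64(0.07574927307955463))
mon (502, 38) (290, 0) (array([0.84159924, 0.10169674, 0.53079858]), np.float64(0.0341660238136465))
```

View pics/c5.png

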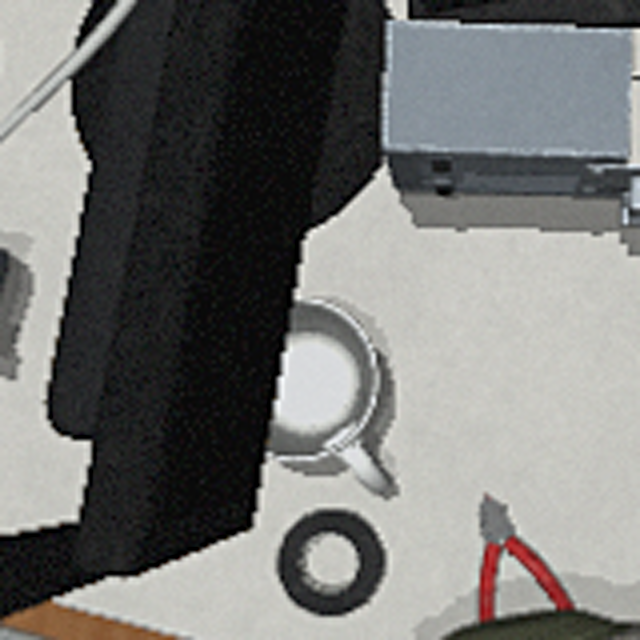

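View pics/c6.png

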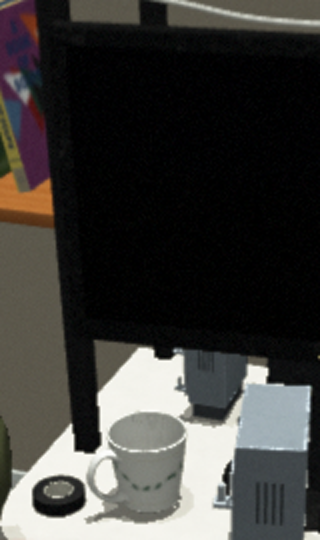

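```bash
python3 -m pendant '[[[0,0,0],[0,0,0.097]],[[0,0,0],[0,0,0.097]],[[0.28,-0.19,0],[0,0,0]],[[0.28,-0.19,0],[0,0,0]],[[0.28,-0.19,0],[0,0,0]],[[0.28,-0.19,0],[0,0,0]],[[0.28,-0.19,0],[0,0,0]],[[0.28,-0.19,0],[0,0,0]],[[0.28,-0.19,0],[0,0,0]],[[0.28,-0.19,0],[0,0,0]],[[0.28,-0.19,0],[0,0,0]],[[0.28,-0.19,0],[0,0,0]],[[0.28,-0.19,0],[0,0,0]],[[0,0,0],[0,0,0]],[[0,0,0],[0,0,0]]]' 0 40
python3 - <<'E'
from h import *
d=env.get_image("wrist");cv2.imwrite("pics/w1.png",d["image"][:,:,::-1])
o=env.observe();print(o["position"],o["tool_rot"],o["ft_force"],o["q"])
E
```

```text
time_s: 2.22
position: [0.4964, -0.2771, 0.2502]
tool_rot: [[0.997, 0.08, -0.0], [0.08, -0.997, -0.0], [-0.0, -0.0, -1.0]]
ft_force: [0.2, -1.4, -0.2]
grip_width: 0.0422
[ 0.49622205 -0.27729807  0.25030083] [[ 9.96849099e-01  7.93208756e-02 -2.68965841e-04]
 [ 7.93208762e-02 -9.96849135e-01 -8.42820710e-06]
 [-2.68786899e-04 -1.29329555e-05 -9.99999964e-01]] [0.34053404 0.21846948 0.36205068] [-4.11220318e+01  2.36820777e+01  7.13156964e+01 -1.05386773e-02
  8.50135174e+01  4.43293545e+01]
```

View pics/w1.png

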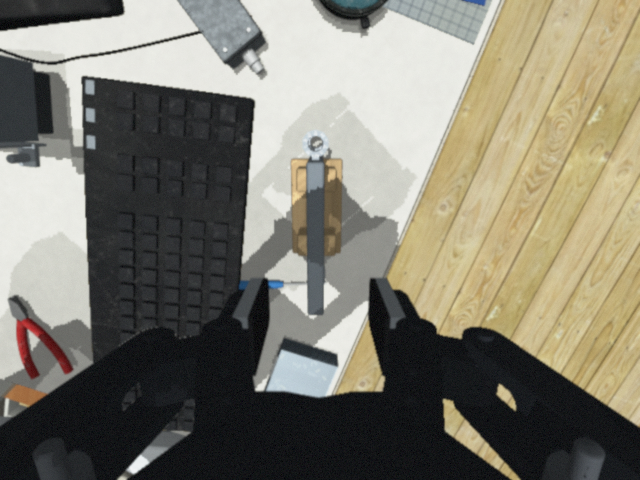

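```bash
python3 - <<'E'
from h import *
d=env.get_image("wrist")
for y in (175,200,240,280,305): 
    print(y, d["image"][y,300:335].mean(1).astype(int))
for p in [(308,162),(325,162),(308,315),(323,315),(316.5,146)]: print(p,onz(d,*p,.14 if p[1]!=146 else .118).round(4))
cv2.imwrite("pics/w1c.png",crop(d["image"][:,:,::-1],270,110,370,330,2.7))
E
```

```text
175 [187 187 190 190 181 156 129 138 149 152 155 157 154 153 152 153 156 156
 157 154 152 143 128 106  88  88  92 123 174 186 189 188 185 184 169]
200 [121 121 119 118 118 112  80  69  76  74  74  77  78  74  76  76  77  75
  77  76  76  73  70  70  85  90  88  87  88  86  86  85  80  79  82]
240 [117 118 121 120 121 116  93  79  71  76  77  76  73  76  76  74  76  76
  74  77  72  73  68  68  81  86  88  91  98 117 123 123 127 119 105]
280 [196 197 198 197 194 189 156 106  93  95 102  99  97  99 101 100 102  97
 101  98  99  93  89  85 129 176 164 149 142 142 144 140 142 140 142]
305 [230 231 230 231 230 230 219 152 103  97  99 101  96 100 100  99  99  95
  98 101  93  93  95 151 223 233 229 217 174 154 145 146 144 144 144]
(308, 162) [ 0.5473 -0.2672  0.14  ]
(325, 162) [ 0.5481 -0.2781  0.14  ]
(308, 315) [ 0.4386 -0.275   0.14  ]
(323, 315) [ 0.4395 -0.2859  0.14  ]
(316.5, 146) [ 0.5571 -0.2718  0.118 ]
```

View pics/w1c.png

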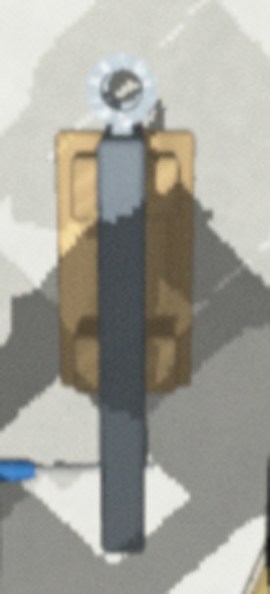

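```bash
python3 -m pendant '[[[0.07,-0.015,0.17],[0,0,0]],[[0,0,0.2],[0,0,0]],[[0,0,0.2],[0,0,0]],[[0,0,0.2],[0,0,0]],[[0,0,0.2],[0,0,0]],[[0,0,0.15],[0,0,0]],[[0,0,0.1],[0,0,0]],[[0,0,0],[0,0,0]],[[0,0,0],[0,0,0]]]' 0 40
python3 -m pendant '[[[0,0,0],[0,0,0]],[[0,0,0],[0,0,0]],[[0,0,0],[0,0,0]],[[0,0,0],[0,0,0]],[[0,0,0],[0,0,0]],[[0,0,0],[0,0,0]]]' -1 50
```

```text
time_s: 3.45
position: [0.5039, -0.275, 0.1289]
tool_rot: [[0.997, 0.08, 0.001], [0.08, -0.997, -0.001], [0.001, 0.001, -1.0]]
ft_force: [0.7, -0.0, -0.1]
grip_width: 0.0425
time_s: 4.2
position: [0.5039, -0.2748, 0.1289]
tool_rot: [[0.997, 0.08, 0.001], [0.08, -0.997, -0.001], [0.001, 0.001, -1.0]]
ft_force: [0.8, 1.4, 5.4]
grip_width: 0.0114
```

```bash
python3 -m pendant '[[[0,0,-0.05],[0,0,0]],[[0,0,-0.1],[0,0,0]],[[0,0,-0.1],[0,0,0]],[[0,0,-0.1],[0,0,0]],[[0,0,-0.15],[0,0,0]],[[0,0,-0.15],[0,0,0]],[[0,0,0],[0,0,0]],[[0,0,0],[0,0,0]]]'
python3 - <<'E'
from h import *
for n in ("wrist","scene"):
    d=env.get_image(n);cv2.imwrite(f"pics/{n}2.png",d["image"][:,:,::-1])
    if n=="scene": cv2.imwrite("pics/s2c.png",crop(d["image"][:,:,::-1],180,200,380,440,2.5))
E
```

```text
time_s: 5.2
position: [0.5034, -0.2746, 0.193]
tool_rot: [[0.997, 0.08, -0.001], [0.08, -0.997, 0.0], [-0.0, -0.0, -1.0]]
ft_force: [0.5, 0.0, -3.6]
grip_width: 0.0114
```

View pics/wrist2.png

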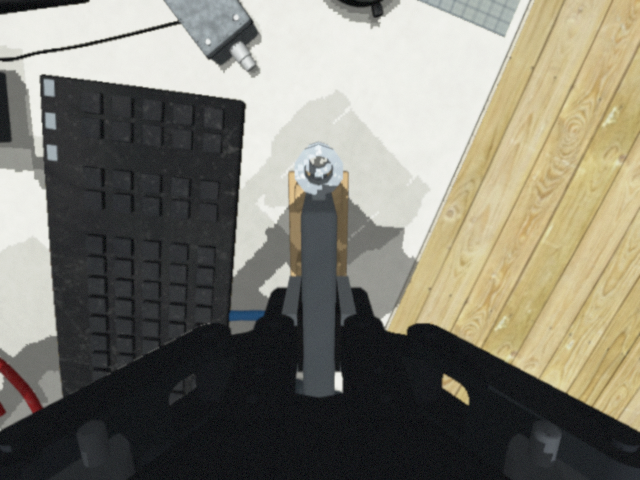

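View pics/s2c.png

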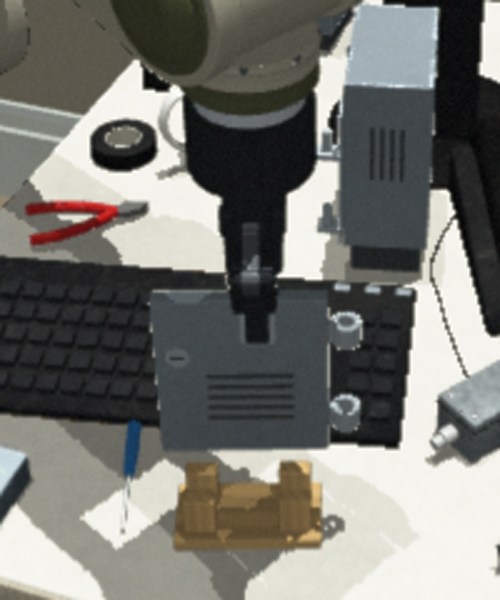

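```bash
python3 -m pendant '[[[-0.2,0,0],[0,0,0.063]],[[-0.25,0,0],[0,0,0]],[[-0.28,0,0],[0,0,0]],[[0,-0.2,0],[0,0,0]],[[0,-0.3,0],[0,0,0]],[[0,-0.3,0],[0,0,0]],[[0,-0.3,0],[0,0,0]],[[0,-0.3,0],[0,0,0]],[[0,-0.3,0],[0,0,0]],[[0,-0.3,0],[0,0,0]],[[0,-0.3,0],[0,0,0]],[[0,-0.2,0],[0,0,0]],[[0,0,0],[0,0,0]],[[0,0,0],[0,0,0]],[[0,0,0],[0,0,0]]]'
python3 - <<'E'
from h import *
for n in ("wrist","scene","top"):
    d=env.get_image(n);im=d["image"][:,:,::-1];cv2.imwrite(f"pics/{n}3.png",im)
    if n=="scene": cv2.imwrite("pics/s3c.png",crop(im,230,180,370,330,4))
    if n=="top": cv2.imwrite("pics/t3c.png",crop(im,270,180,390,330,4))
E
```

```text
time_s: 7.18
position: [0.4355, -0.0259, 0.1933]
tool_rot: [[1.0, -0.02, -0.0], [-0.02, -1.0, -0.0], [-0.0, 0.0, -1.0]]
ft_force: [0.4, -0.3, -3.1]
grip_width: 0.0111
```

View pics/wrist3.png

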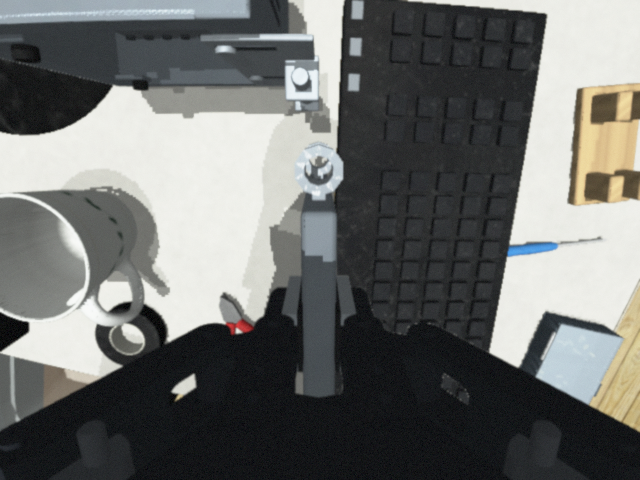

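View pics/s3c.png

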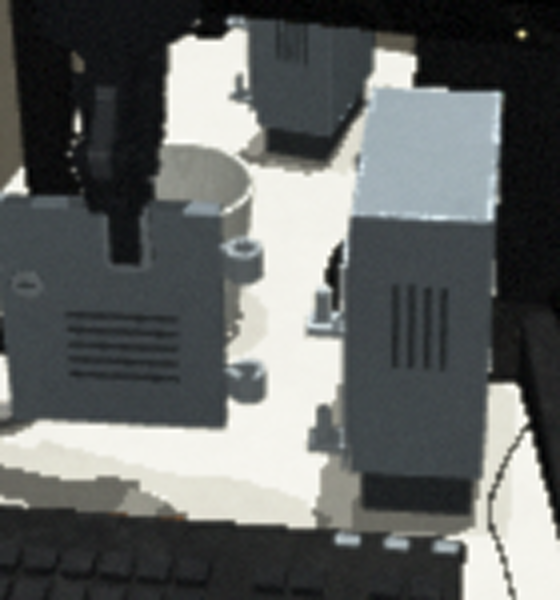

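View pics/t3c.png

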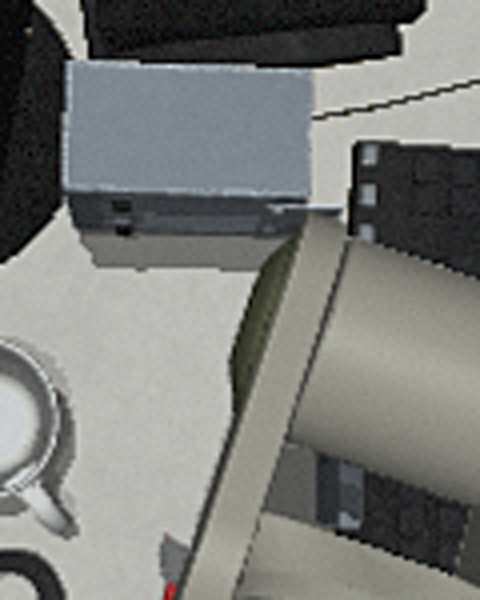

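```bash
cat > rel.py <<'E'
from h import *
import sys
d=env.get_image("wrist");o=env.observe()
p=o["position"];Rt=o["tool_rot"]
im=d["image"][:,:,::-1]
n=sys.argv[1]
cv2.imwrite(f"pics/{n}.png",crop(im,270,30,370,210,4.4 if 0 else 3.3))
kt=p[2]-.1289+.010+.108
def rep(ku,pu):
    K=onz(d,*ku,kt);P=onz(d,*pu,.155)
    print("ktop z",kt,"K",K.round(4),"P",P.round(4),"tool d",(Rt.T@(P-K)).round(4), "K tool",(Rt.T@(K-p)).round(4))
a=[float(v) for v in sys.argv[2:]]
if a: rep(a[:2],a[2:])
E
python3 rel.py w3c
```

```text
(no output)
```

View pics/w3c.png

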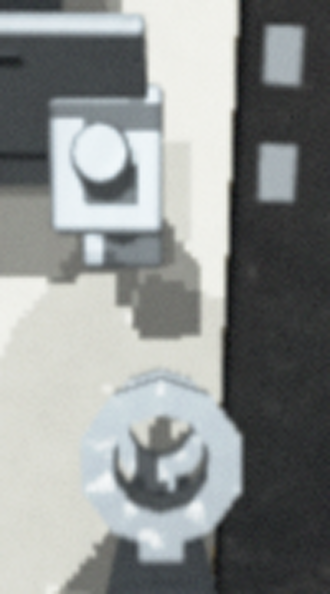

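```bash
python3 rel.py w3d 318.6 170.8 300.2 75.3
```

```text
ktop z 0.1823919629023564 K [ 0.4908 -0.0275  0.1824] P [ 0.5284 -0.0205  0.155 ] tool d [ 0.0374 -0.0078  0.0274] K tool [0.0555 0.0008 0.0109]
```

```bash
python3 -m pendant '[[[0,-0.078,0],[0,0,0]],[[0.1,0,0],[0,0,0]],[[0.1,0,0],[0,0,0]],[[0.05,0,0],[0,0,0]],[[0,0,0],[0,0,0]],[[0,0,0],[0,0,0]],[[0,0,0],[0,0,0]]]'; python3 rel.py w4c; python3 - <<'E'
from h import *
d=env.get_image("scene");im=d["image"][:,:,::-1]; cv2.imwrite("pics/s4c.png",crop(im,280,220,350,310,7))
E
```

```text
time_s: 8.3
position: [0.4603, -0.0181, 0.1933]
tool_rot: [[1.0, -0.019, -0.0], [-0.019, -1.0, 0.0], [-0.0, -0.0, -1.0]]
ft_force: [-0.3, 0.3, -3.8]
grip_width: 0.0112
```

View pics/w4c.png

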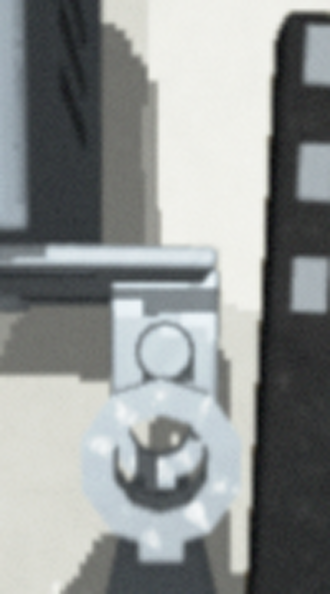

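View pics/s4c.png

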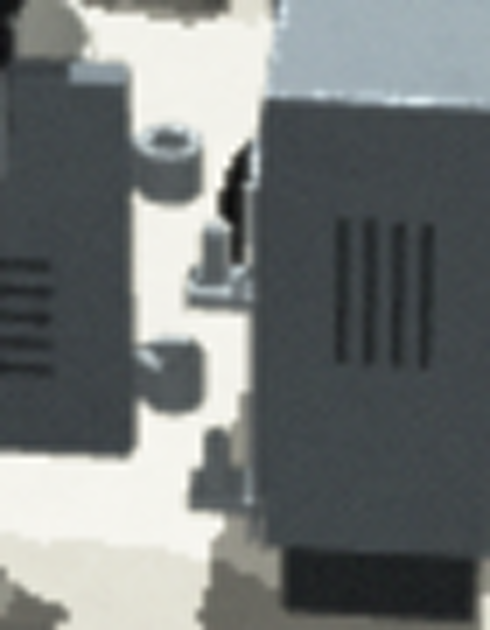

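```bash
python3 rel.py w4d 318.6 170.8 320 136.1
```

```text
ktop z 0.18248003622036046 K [ 0.5158 -0.0198  0.1825] P [ 0.5283 -0.0207  0.155 ] tool d [0.0125 0.0006 0.0275] K tool [0.0554 0.0007 0.0109]
```

```bash
python3 -m pendant '[[[0.06,0.006,0],[0,0,0]],[[0.065,0,0],[0,0,0]],[[0,0,0.04],[0,0,0]],[[0,0,0.04],[0,0,0]],[[0,0,0],[0,0,0]],[[0,0,0],[0,0,0]],[[0,0,0],[0,0,0]]]'; python3 rel.py w5c; python3 - <<'E'
from h import *
d=env.get_image("scene");im=d["image"][:,:,::-1]; cv2.imwrite("pics/s5c.png",crop(im,280,220,350,310,7))
E
```

```text
time_s: 9.32
position: [0.4729, -0.0189, 0.1852]
tool_rot: [[1.0, -0.019, -0.0], [-0.019, -1.0, 0.0], [-0.0, -0.0, -1.0]]
ft_force: [-1.3, 0.5, -5.6]
grip_width: 0.0111
```

View pics/w5c.png

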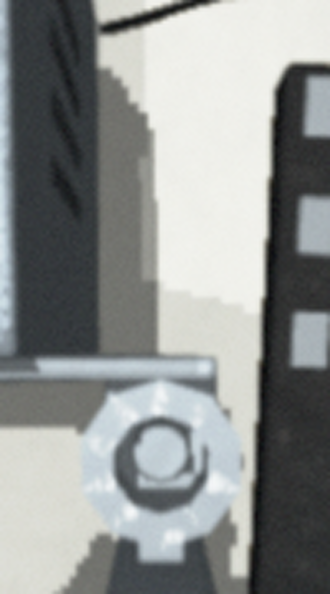

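View pics/s5c.png

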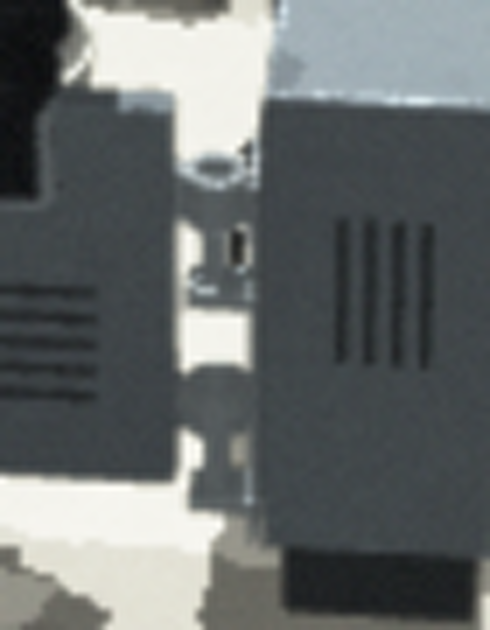

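```bash
python3 rel.py w5d 318.6 170.8 319.4 166.8
```

```text
ktop z 0.1743924889301656 K [ 0.5284 -0.0206  0.1744] P [ 0.5282 -0.021   0.155 ] tool d [-0.0001  0.0003  0.0194] K tool [0.0554 0.0007 0.0109]
```

Aligned within about 0.5 mm, with 3 mm to the tips. Lowering slowly and watching the force.

```bash
python3 -m pendant '[[[0,0,0.015],[0,0,0]],[[0,0,0.015],[0,0,0]],[[0,0,0.015],[0,0,0]],[[0,0,0],[0,0,0]],[[0,0,0],[0,0,0]]]'; python3 -m pendant '[[[0,0,0.01],[0,0,0]],[[0,0,0.01],[0,0,0]],[[0,0,0],[0,0,0]],[[0,0,0],[0,0,0]]]'
```

```text
time_s: 10.1
position: [0.473, -0.0189, 0.1807]
tool_rot: [[1.0, -0.019, -0.0], [-0.019, -1.0, 0.0], [-0.0, -0.0, -1.0]]
ft_force: [-4.4, 0.0, -0.6]
grip_width: 0.0114
time_s: 10.6
position: [0.473, -0.0189, 0.1788]
tool_rot: [[1.0, -0.019, -0.0], [-0.019, -1.0, 0.0], [-0.0, -0.0, -1.0]]
ft_force: [-3.2, -0.6, 0.0]
grip_width: 0.0112
```

```bash
python3 -m pendant '[[[-0.008,0,0],[0,0,0]],[[0,0,0],[0,0,0]],[[0,0,0],[0,0,0]]]'; python3 rel.py w6c; python3 - <<'E'
from h import *
d=env.get_image("scene");im=d["image"][:,:,::-1]; cv2.imwrite("pics/s6c.png",crop(im,280,220,350,310,7))
E
```

```text
time_s: 10.98
position: [0.4726, -0.019, 0.1789]
tool_rot: [[1.0, -0.019, 0.001], [-0.019, -1.0, -0.0], [0.001, 0.0, -1.0]]
ft_force: [-0.1, 0.1, -2.3]
grip_width: 0.0112
```

View pics/w6c.png

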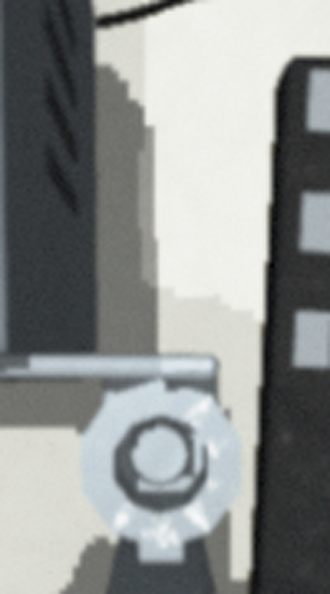

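View pics/s6c.png

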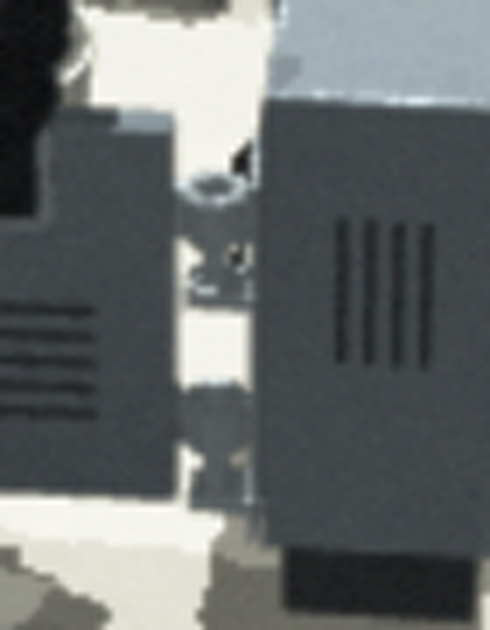

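```bash
python3 -m pendant '[[[0,0,0.015],[0,0,0]],[[0,0,0.015],[0,0,0]],[[0,0,0],[0,0,0]],[[0,0,0],[0,0,0]]]'; python3 -m pendant '[[[0,0,0.015],[0,0,0]],[[0,0,0.015],[0,0,0]],[[0,0,0],[0,0,0]],[[0,0,0],[0,0,0]]]'
```

```text
time_s: 11.58
position: [0.4723, -0.0189, 0.1758]
tool_rot: [[1.0, -0.019, 0.0], [-0.019, -1.0, -0.0], [0.0, 0.0, -1.0]]
ft_force: [0.7, -0.4, -3.5]
grip_width: 0.011
time_s: 12.08
position: [0.4723, -0.0189, 0.1728]
tool_rot: [[1.0, -0.019, 0.0], [-0.019, -1.0, -0.0], [0.0, 0.0, -1.0]]
ft_force: [0.5, 0.7, -3.1]
grip_width: 0.0109
```

Sliding freely; 9 mm left.

```bash
python3 -m pendant '[[[0,0,0.02],[0,0,0]],[[0,0,0.02],[0,0,0]],[[0,0,0.02],[0,0,0]],[[0,0,0],[0,0,0]],[[0,0,0],[0,0,0]]]'; python3 -m pendant '[[[0,0,0.01],[0,0,0]],[[0,0,0.008],[0,0,0]],[[0,0,0],[0,0,0]],[[0,0,0],[0,0,0]]]'
```

```text
time_s: 12.7
position: [0.4723, -0.0189, 0.1668]
tool_rot: [[1.0, -0.019, 0.0], [-0.019, -1.0, -0.0], [0.0, 0.0, -1.0]]
ft_force: [0.1, -0.7, -2.9]
grip_width: 0.0113
time_s: 13.2
position: [0.4722, -0.0189, 0.165]
tool_rot: [[1.0, -0.019, 0.0], [-0.019, -1.0, -0.0], [0.0, 0.0, -1.0]]
ft_force: [0.1, -0.9, -3.5]
grip_width: 0.0113
```

```bash
python3 -m pendant '[[[0,0,0.005],[0,0,0]],[[0,0,0],[0,0,0]],[[0,0,0],[0,0,0]]]'
```

```text
time_s: 13.58
position: [0.4722, -0.0189, 0.1645]
tool_rot: [[1.0, -0.019, -0.0], [-0.019, -1.0, 0.0], [-0.0, -0.0, -1.0]]
ft_force: [0.2, 0.3, -3.5]
grip_width: 0.0115
```

```bash
python3 -m pendant '[[[0,0,0.005],[0,0,0]],[[0,0,0],[0,0,0]],[[0,0,0],[0,0,0]]]';python3 -m pendant '[[[0,0,0.004],[0,0,0]],[[0,0,0],[0,0,0]],[[0,0,0],[0,0,0]]]'; python3 rel.py w7c; python3 - <<'E'
from h import *
d=env.get_image("scene");im=d["image"][:,:,::-1]; cv2.imwrite("pics/s7c.png",crop(im,280,220,350,310,7))
E
```

```text
time_s: 13.95
position: [0.4722, -0.0189, 0.164]
tool_rot: [[1.0, -0.019, -0.0], [-0.019, -1.0, 0.0], [-0.0, -0.0, -1.0]]
ft_force: [-0.2, 0.3, -2.8]
grip_width: 0.0111
time_s: 14.32
position: [0.4722, -0.0189, 0.1638]
tool_rot: [[1.0, -0.019, 0.0], [-0.019, -1.0, -0.0], [0.0, 0.0, -1.0]]
ft_force: [-1.6, -0.5, -0.4]
grip_width: 0.0116
```

View pics/s7c.png

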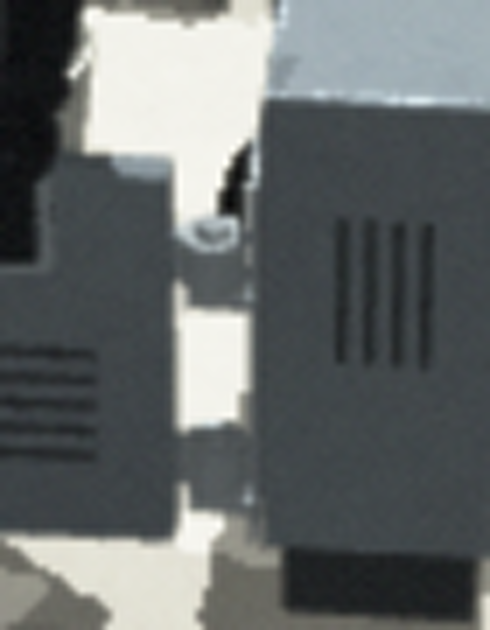

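```bash
python3 -m pendant '[[[0,0,0],[0,0,0]],[[0,0,0],[0,0,0]],[[0,0,0],[0,0,0]],[[0,0,0],[0,0,0]],[[0,0,0],[0,0,0]]]' -0.3
python3 - <<'E'
from h import *
for n in ("wrist","scene"):
    d=env.get_image(n);im=d["image"][:,:,::-1];cv2.imwrite(f"pics/{n}8.png",im if n=="wrist" else crop(im,220,200,360,320,5))
E
```

```text
time_s: 15.05
position: [0.4723, -0.0189, 0.1636]
tool_rot: [[1.0, -0.019, 0.0], [-0.019, -1.0, -0.0], [0.0, 0.0, -1.0]]
ft_force: [0.2, -1.1, 0.1]
grip_width: 0.0299
```

View pics/wrist8.png

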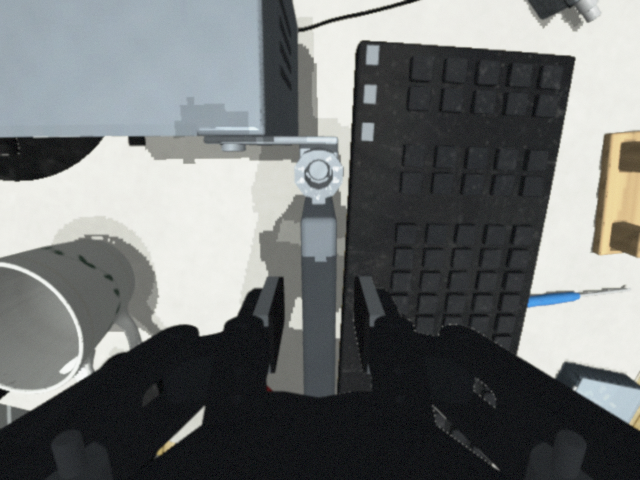

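View pics/scene8.png

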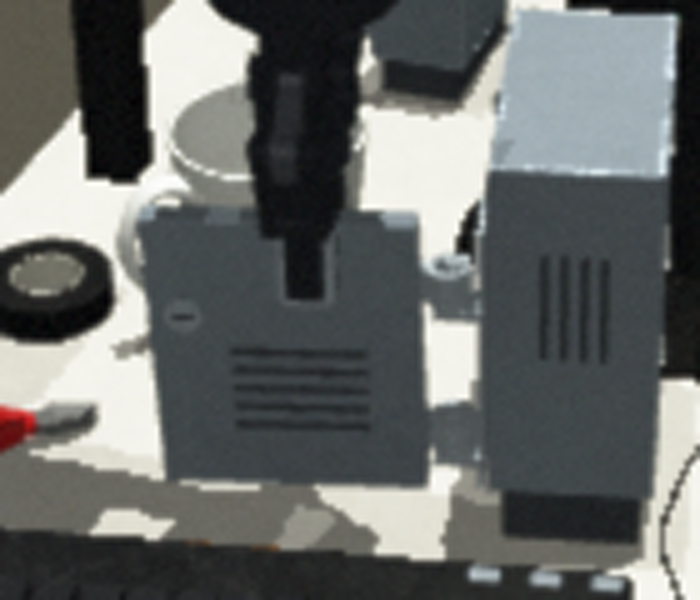

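```bash
python3 -m pendant '[[[0,0,-0.15],[0,0,0]],[[0,0,-0.15],[0,0,0]],[[0,0,-0.2],[0,0,0]],[[0,0.2,0],[0,0,0]],[[0,0.34,0],[0,0,0]],[[0,0,0],[0,0,0]]]'
python3 -m pendant '[[[0,0,0],[0,0,0]],[[0,0,0],[0,0,0]],[[0,0,0],[0,0,0]],[[0,0,0.2],[0,0,0]],[[0,0,0.2],[0,0,0]],[[0,0,0.1],[0,0,0]],[[0,0,0],[0,0,0]]]' -1
python3 - <<'E'
from h import *
for n in ("wrist",):
    d=env.get_image(n);im=d["image"][:,:,::-1];cv2.imwrite(f"pics/{n}9.png",im if n=="wrist" else crop(im,220,200,360,320,5))
E
```

```text
time_s: 15.9
position: [0.4713, -0.0743, 0.2136]
tool_rot: [[1.0, -0.021, 0.0], [-0.021, -1.0, -0.0], [0.0, 0.0, -1.0]]
ft_force: [-0.0, -0.0, -1.2]
grip_width: 0.0299
time_s: 16.77
position: [0.4711, -0.0727, 0.1634]
tool_rot: [[1.0, -0.019, -0.001], [-0.019, -1.0, 0.0], [-0.001, -0.0, -1.0]]
ft_force: [0.0, 0.0, 0.4]
grip_width: -0.0002
```

View pics/wrist9.png

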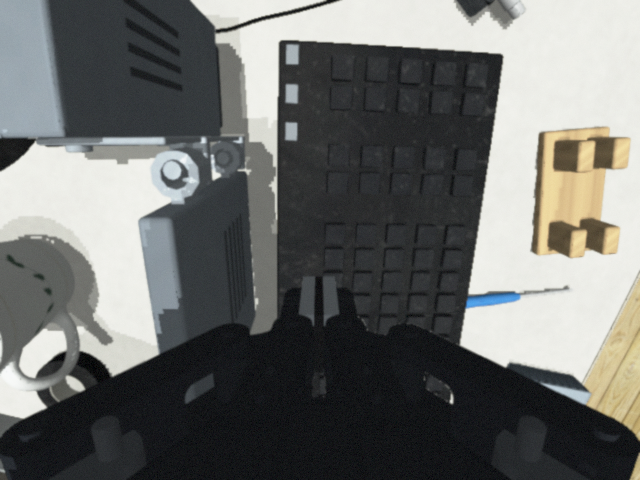

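```bash
python3 -m pendant '[[[0,-0.08,0],[0,0,0]],[[0,-0.08,0],[0,0,0]],[[0,-0.06,0],[0,0,0]],[[0,-0.05,0],[0,0,0]],[[0,-0.05,0],[0,0,0]],[[0,-0.05,0],[0,0,0]],[[-0.01,-0.05,0],[0,0,0]],[[-0.01,-0.05,0],[0,0,0]],[[0,-0.05,0],[0,0,0]],[[0,0,0],[0,0,0]]]'
python3 - <<'E'
from h import *
for n in ("wrist",):
    d=env.get_image(n);im=d["image"][:,:,::-1];cv2.imwrite(f"pics/{n}10.png",im if n=="wrist" else crop(im,220,200,360,320,5))
E
```

```text
time_s: 18.08
position: [0.4701, -0.0204, 0.1636]
tool_rot: [[1.0, -0.018, -0.0], [-0.018, -1.0, 0.0], [-0.0, -0.0, -1.0]]
ft_force: [-1.2, 0.2, 0.0]
grip_width: -0.0
```

View pics/wrist10.png

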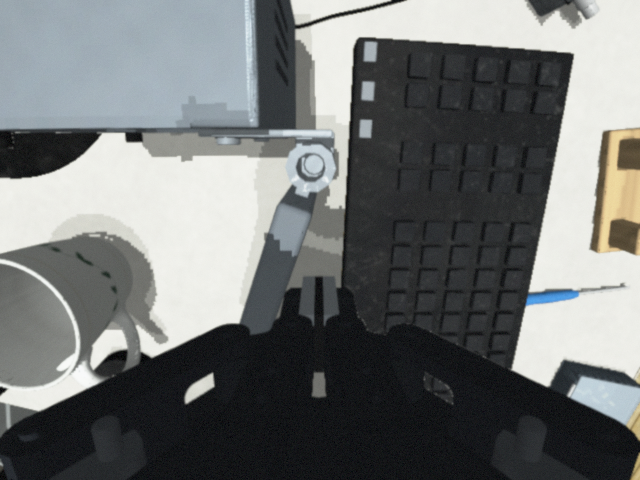

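```bash
python3 -m pendant '[[[0,-0.063,0],[0,0,0]],[[0,-0.063,0],[0,0,0]],[[0,-0.063,0],[0,0,0]],[[0.03,-0.057,0],[0,0,0]],[[0.03,-0.057,0],[0,0,0]],[[0.03,-0.057,0],[0,0,0]],[[0,0,0],[0,0,0]]]'
python3 - <<'E'
from h import *
for n in ("wrist","scene"):
    d=env.get_image(n);im=d["image"][:,:,::-1];cv2.imwrite(f"pics/{n}11.png",im)
E
```

```text
time_s: 19.0
position: [0.4801, 0.0154, 0.1635]
tool_rot: [[1.0, -0.018, -0.0], [-0.018, -1.0, 0.0], [-0.0, -0.0, -1.0]]
ft_force: [-0.6, -0.2, -0.1]
grip_width: -0.0003
```

View pics/wrist11.png

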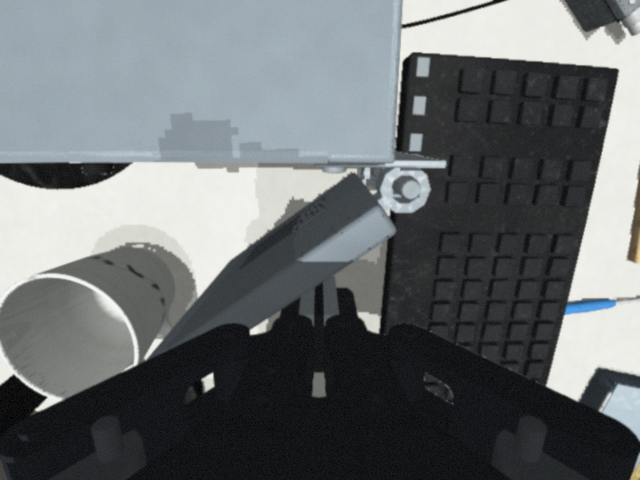

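View pics/scene11.png

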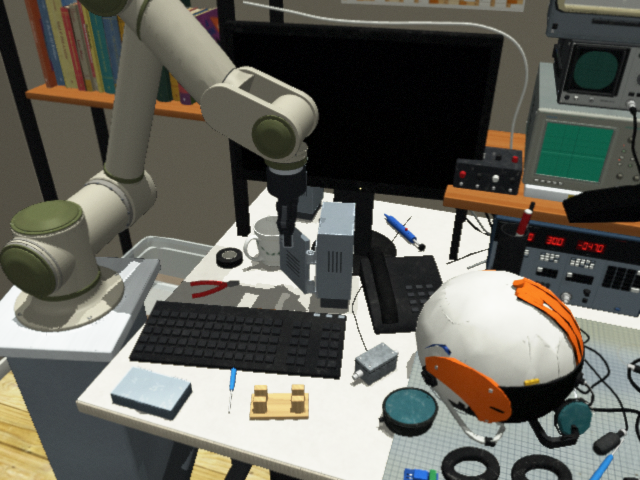

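```bash
python3 -m pendant '[[[0.045,-0.03,0],[0,0,0]],[[0.045,-0.02,0],[0,0,0]],[[0.045,-0.01,0],[0,0,0]],[[0.04,0,0],[0,0,0]],[[0.04,0,0],[0,0,0]],[[0,0,0],[0,0,0]]]'
python3 - <<'E'
from h import *
for n in ("wrist","top"):
    d=env.get_image(n);im=d["image"][:,:,::-1];cv2.imwrite(f"pics/{n}12.png",im)
E
```

```text
time_s: 19.85
position: [0.5019, 0.0204, 0.1636]
tool_rot: [[1.0, -0.019, 0.0], [-0.019, -1.0, -0.0], [0.0, 0.0, -1.0]]
ft_force: [0.1, -0.6, -0.1]
grip_width: 0.0003
```

View pics/wrist12.png

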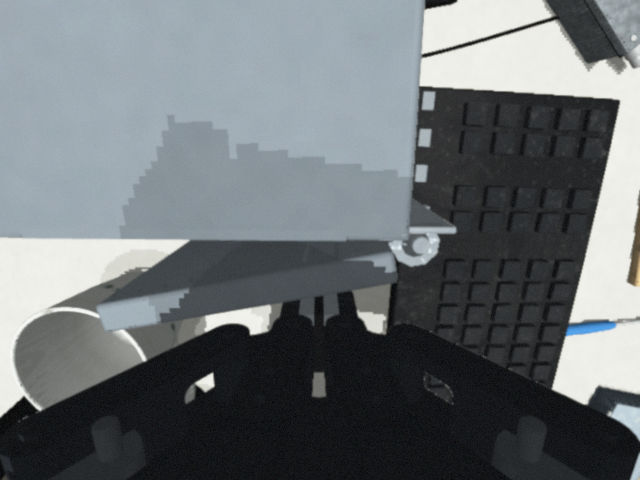

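View pics/top12.png

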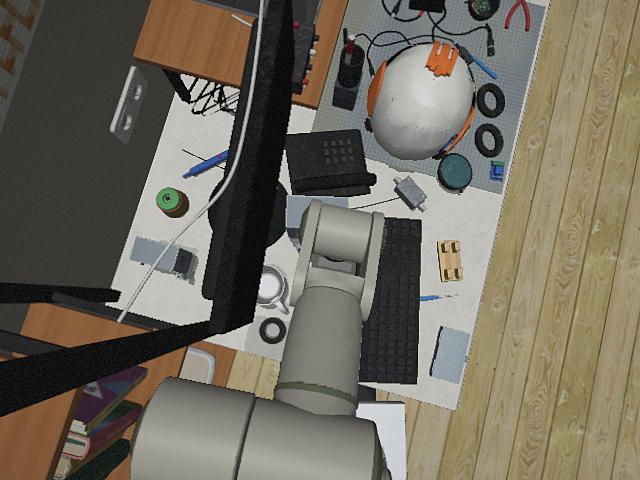

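```bash
python3 -m pendant '[[[0.025,0,0],[0,0,0]],[[0.02,0,0],[0,0,0]],[[0.02,0,0],[0,0,0]],[[0,0,0],[0,0,0]]]'
python3 -m pendant '[[[0.01,0,0],[0,0,0]],[[0.005,0,0],[0,0,0]],[[0,0,0],[0,0,0]]]'
```

```text
time_s: 20.45
position: [0.5082, 0.0204, 0.1636]
tool_rot: [[1.0, -0.019, 0.0], [-0.019, -1.0, -0.0], [0.0, 0.0, -1.0]]
ft_force: [-0.8, -0.8, -0.5]
grip_width: 0.0002
time_s: 20.82
position: [0.5095, 0.0204, 0.1636]
tool_rot: [[1.0, -0.019, -0.0], [-0.019, -1.0, 0.0], [-0.0, -0.0, -1.0]]
ft_force: [-0.1, 1.6, -0.2]
grip_width: 0.0002
```

```bash
python3 -m pendant '[[[0.01,0,0],[0,0,0]],[[0,0,0],[0,0,0]]]'
python3 -m pendant '[[[0.01,0,0],[0,0,0]],[[0,0,0],[0,0,0]]]'
python3 - <<'E'
from h import *
for n in ("wrist",):
    d=env.get_image(n);im=d["image"][:,:,::-1];cv2.imwrite(f"pics/{n}13.png",im)
E
```

```text
time_s: 21.08
position: [0.5105, 0.0204, 0.1636]
tool_rot: [[1.0, -0.019, 0.0], [-0.019, -1.0, -0.0], [0.0, -0.0, -1.0]]
ft_force: [-0.2, -0.1, -0.1]
grip_width: 0.0006
time_s: 21.32
position: [0.5115, 0.0204, 0.1636]
tool_rot: [[1.0, -0.019, -0.0], [-0.019, -1.0, 0.0], [-0.0, -0.0, -1.0]]
ft_force: [-1.8, 1.0, -0.3]
grip_width: -0.0004
```

View pics/wrist13.png

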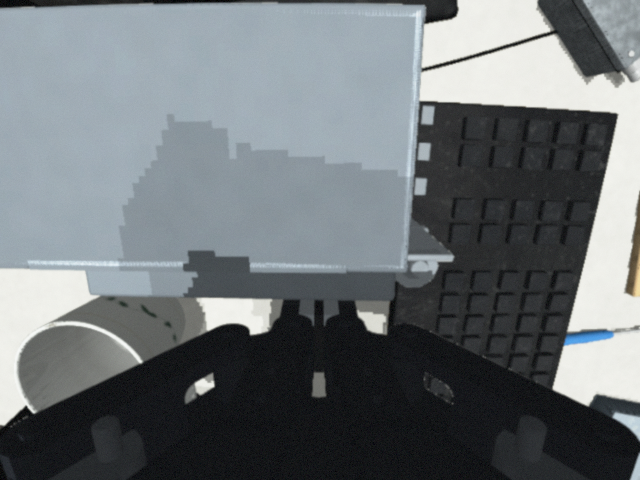

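```bash
python3 -m pendant '[[[0.007,0,0],[0,0,0]],[[0,0,0],[0,0,0]]]'
python3 -m pendant '[[[0.006,0,0],[0,0,0]],[[0,0,0],[0,0,0]]]'
```

```text
time_s: 21.62
position: [0.5117, 0.0204, 0.1636]
tool_rot: [[1.0, -0.019, -0.001], [-0.019, -1.0, 0.0], [-0.001, 0.0, -1.0]]
ft_force: [-5.3, 1.0, 1.7]
grip_width: -0.0002
time_s: 21.88
position: [0.5117, 0.0204, 0.1635]
tool_rot: [[1.0, -0.019, -0.003], [-0.019, -1.0, -0.0], [-0.003, 0.0, -1.0]]
ft_force: [-8.6, 0.1, 3.9]
grip_width: 0.0004
```

```bash
python3 -m pendant '[[[-0.02,0,0],[0,0,0]],[[-0.05,0,0],[0,0,0]],[[-0.2,0,0],[0,0,0]],[[-0.3,0,0],[0,0,0]],[[-0.2,0,-0.2],[0,0,0]],[[0,0,-0.3],[0,0,0]],[[0,0,-0.3],[0,0,0]],[[0,0,0],[0,0,0]],[[0,0,0],[0,0,0]],[[0,0,0],[0,0,0]]]'
python3 - <<'E'
from h import *
for n in ("wrist","scene"):
    d=env.get_image(n);im=d["image"][:,:,::-1];cv2.imwrite(f"pics/{n}14.png",im if n=="wrist" else crop(im,220,180,380,320,5))
E
```

```text
time_s: 23.12
position: [0.4355, 0.0219, 0.2428]
tool_rot: [[1.0, -0.019, -0.002], [-0.019, -1.0, 0.0], [-0.002, -0.0, -1.0]]
ft_force: [0.2, -0.3, 0.9]
grip_width: 0.0
```

View pics/wrist14.png

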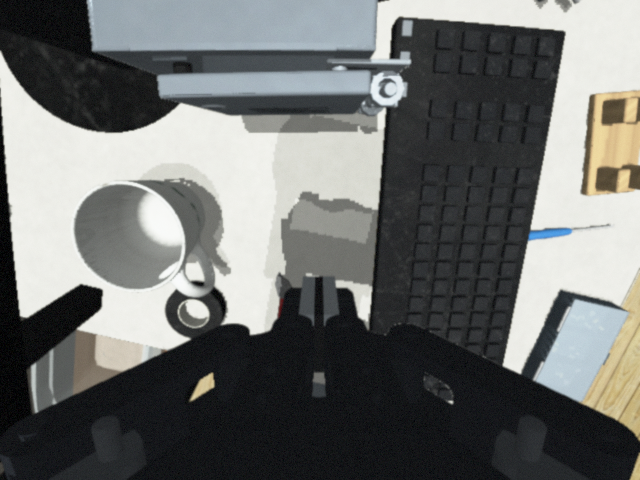

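View pics/scene14.png

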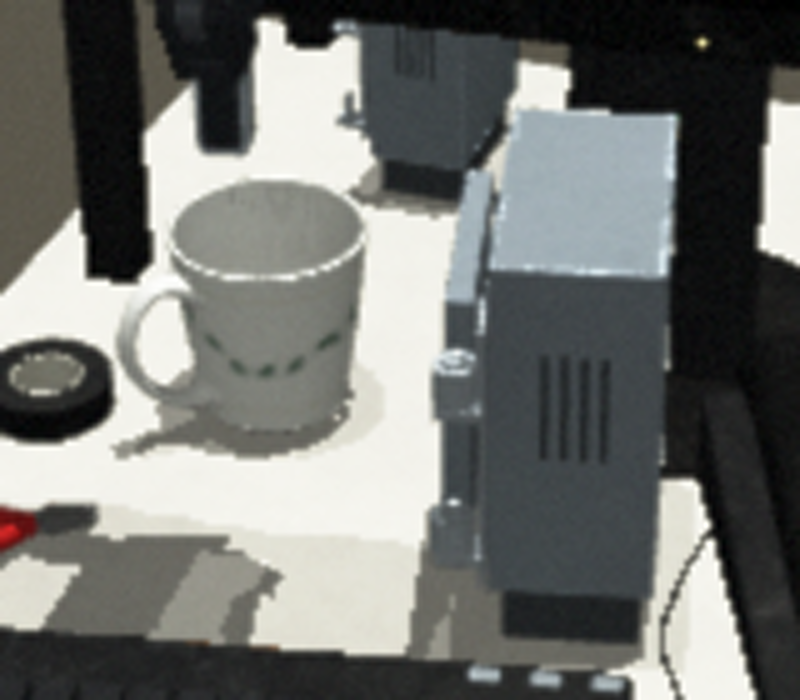

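```bash
python3 - <<'E'
from h import *
d=env.get_image("wrist");im=d["image"][:,:,::-1]
cv2.imwrite("pics/w15.png",crop(im,80,30,420,140,2.3))
E
```

```text
(no output)
```

View pics/w15.png

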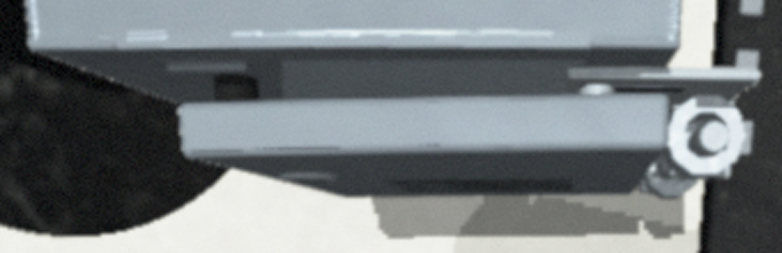

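```bash
python3 - <<'E'
from h import *
d=env.get_image("wrist")
f=lambda x,y,z:onz(d,80+x/2.3,30+y/2.3,z)
A,B=f(30,47,.19),f(678,48,.19)
for n,p in(("encL",A),("encR",B),("freeback",f(182,105,.175)),("freefront",f(184,155,.175)),("hingeback",f(666,96,.175)),("hingefront",f(666,148,.175)),("pin",f(712,136,.155))):
    u=(B-A)[:2]/np.linalg.norm((B-A)[:2]);nn=np.array([u[1],-u[0]])
    print(n,p.round(4),"normal to front",round(float((p-A)[:2]@nn),4))
E
```

```text
encL [0.5445 0.1228 0.19  ] normal to front 0.0
encR [ 0.5407 -0.0063  0.19  ] normal to front -0.0
freeback [0.5349 0.0994 0.175 ] normal to front 0.0089
freefront [0.5245 0.1002 0.175 ] normal to front 0.0193
hingeback [ 0.5342 -0.0061  0.175 ] normal to front 0.0065
hingefront [ 0.5236 -0.0062  0.175 ] normal to front 0.0171
pin [ 0.5282 -0.02    0.155 ] normal to front 0.0121
```

```bash
python3 -c "
from rig import env
o=env.observe();print(o['time_s'],abs(o['qvel']).max(),o['ft_force'])
env.close_job()"
```

```text
23.325 0.22467281256410856 [0.05567594 0.51702787 0.82229438]
the job is handed in; nothing more can be done
```

I lifted the door out of the stand, hung it on the larger enclosure and swung it shut. I handed the job in at 23.3 s; no verdict was given.

- **Hanging:** I lined the upper knuckle up over the upper pin with the wrist camera, to about 0.5 mm, and the scene view showed both knuckles over their pins. On first contact I felt about 4 N sideways, so I backed off 0.8 mm. The door then slid down freely and its weight moved onto the lugs at the height I expected.
- **Closing:** I pushed the door round with the shut fingers. The push force rose to about 9 N at the stops, then I drew back clear.
- **Last checks:**
  - The pin line is about 12 mm in front of the enclosure. The leaf centre is about 12 mm out at the hinge side and 14 mm at the free edge, where 12 mm is ideal and the limit is 22 mm.
  - The pictures show both knuckles on their pins, and the mug and attenuator look unmoved. I did not measure them or check the jar again.
  - The robot was clear of everything, with wrist forces under 1 N.
- **Disagreement:** The top and scene cameras differed by about 5 mm on the enclosure's position along y. I used the wrist camera for the fit.

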